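Lay the dried sharpening stone down, put it in its drawer nest and shut the drawer

ROBOT

A 6-joint arm with a two-finger parallel gripper is mounted at the origin on the work surface. World frame = base frame: x ahead of the robot, y to its left, z up, the work surface at z = 0. Lengths are in m, angles in rad, forces in N, time in s.
With the tool pointing down it reaches from about 0.25 to 0.775 m from the base axis. Payload 4 kg.
Tool frame: the origin (TCP) lies between the finger pads; the fingertips stand 11 mm ahead of it and the grasp point (between the pads) lies 8 mm behind it (robot.tip_extent is the z of the fingertips in the tool frame, in m); z points along the fingers, y is the line along which they close (so a half turn about z gives the same grasp; the last joint's range is limited). The gripper opens to 94 mm and grips with 3 to 60 N. Pads are 16 mm wide; open, the fingers measure 119 mm over their backs; the gripper's body (75 mm by 177 mm) begins 78 mm behind the grasp point.
Start: joints at [-1.344, 0.087, 1.371, -0, 1.684, -0.103], TCP at [0.178, -0.52, 0.217] pointing down, gripper open.
Joint ranges: [-3.1, 3.1], [-0.76, 2.03], [0.27, 2.55], [-1.08, 4.22], [0.17, 2.65], [-2.57, 2.57]. Speed limits (rad/s): [2.79, 2.79, 3.14, 3.14, 3.14, 3.14].

INTERFACE

Orientations are given as [roll, pitch, yaw] about the fixed x, y, z axes, in that order (R = Rz(yaw) Ry(pitch) Rx(roll)).
In Python, from bench import robot, imaging gives the robot as it stands.
- The arm moves only by the shell command python3 -m pendant 'ROWS'. ROWS is JSON, a list of rows, each a list of 7 numbers: the shift along the world's x, y, z in cm, then the turn, a rotation vector about the world's x, y, z in degrees, then the opening, from 0 (shut) to 1 (fully open). In form: [[dx, dy, dz, ax, ay, az, jaw], ...]. A call has 1 to 8 rows; each row shifts and turns the commanded pose from where the row before left it; what a row does not reach is not made up. A row lasts 1/10 s, in which the tool goes at most 50 mm and 8.59 degrees, less where a joint would pass 70% of its speed; a pose out of reach is approached as far as the arm can. A call is refused whole if a number of a shift passes 5 or a number of a turn 8.59, either way. A call with a gripper value outside its range is refused whole. The fingers move at their own pace and stop on an object; the grip force is fixed at half the most. Time passes only in rows, so rows that do not move let the fingers close. It gives the time, the measured TCP pose, the force, the opening and the grip force at its end, in the units of the state.
- robot.get_obs(): the state, without advancing time (a new reading comes with each control period).
- imaging.snapshot(name): name is "scene" or "top" or "wrist"; returns the picture (384x512x3 uint8, red, green, blue); there is no depth.
- imaging.camera_params(name): a dict with "camera_matrix" (3x3 intrinsics, pixels), "k1" (the pictures are not rectified: a ray, as slopes to the right and down, at radius r is drawn at 1 + k1 r^2 times it, then the intrinsics apply), "R" (3x3) and "t" (3): a world point X has camera coordinates R X + t. Camera axes: x right, y down, z forward; pixel columns grow to the right and rows downward; lengths in m; the calibration is good to about 2 mm. A picture is of the moment at which its call begins: read the wrist's pose just before it. camera_params takes no time and is no camera call; for the wrist camera it gives the pose at the moment of the call.
- robot.close_job(): hands the job in; it is judged then, once.
The state is a dict: "time": time; "joint_positions": joint angles; "qvel": joint speeds; "joint_torque": joint torques, N m; "tool_pos": TCP position; "ee_rot": TCP orientation; "wrist_force": force on the tool from outside, world axes, zero at the start; "wrist_torque": the same for the moment, N m; "width": finger opening in m; "finger_force": force on a finger pad.
Only numpy, scipy, OpenCV 4.12 (cv2) and the standard library are available. Lean on these libraries where they do the work, as an engineer would, in place of code of your own. Each camera call takes 0.05 s, during which the arm holds its last target. There are 200 camera calls.

TASK

The sharpening stone has finished drying on end: without letting it fall or bang, lay it down flat on the rubber mat and let go of it. Then take it again from above and set it flat in its long pocket in the open drawer, and push the drawer home until its catch snaps in and it stays fully shut. Leave the other tools and things where they are.

Things in the scene. Friction and masses are not known exactly. Their poses are not given: they have to be found in the camera images.
- stone: Sharpening stone: two-tone block (grey +x half, orange-brown -x half), 150 mm long, 50 wide, 36 thick, about 0.5 kg. Starts standing on end on the mat. Origin: centre of the end face that is at the bottom at the start; z along its length, y across the 50 mm width, x across the 36 mm thickness. Brittle: must not topple or drop; over 150 N against mat, bench or drawer fails.
- stone_mid (a point): Middle of the stone's volume, 75 mm from either end; axes as the stone's.
- mat: Black rubber drip mat, fixed on the bench, 240 mm (its x) by 280 mm (its y), 5 mm thick; origin at the centre of its underside (top 5 mm above), z up. The stone starts on it and is to be laid flat on it, the stone's middle over the mat.
- table: The wooden workbench, top at height 0.
- chest: Low wooden drawer box, fixed on the bench, 260 mm deep (its x), 360 wide (its y), 99 high; origin at the centre of its underside, z up. Its one drawer is in the face towards the robot and opens along the box's -x. When the drawer is open by d, the front edge of the box's top board is d - 79 mm from the nest's centre (point nest), on its +x side.
- chest_drawer0 (a joint): How far the drawer is open (m): 0 is shut against its stop, 0.18 the most; starts 0.145 to 0.17 open. About 1 N of sliding friction. A spring ball catch resists with some 6 N between about 16 and 8 mm open; nearer than about 4 mm it pulls the drawer shut and holds it there.
- drawer_face (a point): On the drawer, moving with it: middle of the dark front panel's outer face, about 61 mm above the bench; axes as the chest's. Panel 354 mm wide, 15 thick, top edge 25 mm above this point. A brass bar handle 120 mm long along y stands off it at this height, its axis 35 mm out on the -x side. Push on the handle or the panel.
- nest (a point): On the drawer, moving with it: centre of the floor of the long pocket in the green insert (black floor), 26 mm above the bench; axes as the chest's. Pocket 158 mm along y, 58 along x, 12 deep, mouth chamfered. The stone goes in flat, its length along y, either face up. Inside of the drawer's front wall is 73 mm away on -x, the panel's top 60 mm up, the side walls' tops 51 mm up.
- round_pocket (a point): Centre of the floor of the empty round pocket (62 mm across, 12 deep) beside the long one, on its -y side; not for the stone.
- oil: Bystander: amber bottle with black cap, 52 mm across, 130 mm high; origin at the centre of its underside.
- mug: Bystander: blue mug, 80 mm across, 90 mm high; origin at the centre of its underside.
- mallet: Bystander: wooden mallet lying down, about 270 mm long along its x, head 120 mm across its y and 70 mm high; origin on the bench under its middle.
- screwdriver: Bystander: screwdriver with orange handle lying down, 220 mm long along its x.
- brush: Bystander: wooden hand brush lying down, 200 mm long along its x.
- hammer: Bystander: hammer with wooden handle lying down, 290 mm long along its x.
- plane: Bystander: small metal block plane, 160 mm long along its y, about 60 mm high, standing on the bench to the right of the chest; origin at the centre of its sole.

How it is judged:
On the way, in this order (a step that is already met when the one before it is completed fails the run):
1. the stone lies flat on the mat, still, and is let go (angle between the x axis of stone and the z axis of mat, either way round below 0.08 rad and x of stone_mid in the frame of mat between -0.12 and 0.12 m and y of stone_mid in the frame of mat between -0.14 and 0.14 m and z of stone_mid in the frame of mat between 0.018 and 0.028 m and contact force between the fingers and stone below 0.2 N and linear speed of stone below 0.02 m/s and angular speed of stone below 0.2 rad/s), for 0.2 s.
2. the stone lies flat in the long pocket, let go, with the drawer still open (x of stone_mid in the frame of nest between -0.008 and 0.008 m and y of stone_mid in the frame of nest between -0.008 and 0.008 m and z of stone_mid in the frame of nest between 0.014 and 0.0215 m and angle between the x axis of stone and the z axis of nest, either way round below 0.06 rad and angle between the z axis of stone and the y axis of nest, either way round below 0.1 rad and linear speed of stone below 0.02 m/s and angular speed of stone below 0.2 rad/s and contact force between the fingers and stone below 0.2 N and value of joint chest_drawer0 above 0.08 m), for 0.1 s.
3. the drawer is pushed home into its catch (value of joint chest_drawer0 below 0.003 m), for 0.2 s.
At the end, for the whole second after the job is handed in: The drawer is shut to within 3 mm of its stop, held by its catch, and the stone lies at rest flat in the long pocket: its middle within 8 mm of the pocket's centre along and across and 14 to 21.5 mm above the pocket floor, level within 0.06 rad and along the pocket within 0.1 rad (x of stone_mid in the frame of nest between -0.008 and 0.008 m and y of stone_mid in the frame of nest between -0.008 and 0.008 m and z of stone_mid in the frame of nest between 0.014 and 0.0215 m and angle between the x axis of stone and the z axis of nest, either way round below 0.06 rad and angle between the z axis of stone and the y axis of nest, either way round below 0.1 rad and linear speed of stone below 0.02 m/s and angular speed of stone below 0.2 rad/s and value of joint chest_drawer0 below 0.003 m); the robot touches nothing.
It fails at once if the stone bangs or is pressed with more than 150 N against the mat, the bench or the drawer (contact force between stone and mat above 150 N or contact force between stone and table above 150 N or contact force between stone and chest above 150 N).
It fails at once if a bystander (bottle, mug, mallet, screwdriver, brush, hammer, block plane) is moved by more than 30 mm (distance of any of oil, mug, mallet, screwdriver, brush, hammer, plane from where it was at the start of the episode above 0.03 m).
It also fails if it takes over 72 s, if anything falls off the work surface, if the arm or the gripper's body presses on something with over 40 N, if the wrist force passes 120 N, or if a joint passes its speed limit or range.

## Working session

There is one attempt and no reset: what is moved stays moved. The work goes in short steps, Python scripts to look and compute and a shell command to move; the robot and the scene stay as the last step left them, time stands still between calls to the robot, and variables do not carry over. Pictures are saved under pics/ and viewed, at most 15 in all, crops included, and the job is handed in when it is done.

```bash
mkdir -p pics; cat > h.py <<'E'
import numpy as np, cv2
from bench import robot, imaging
def cam(n):
    p=imaging.camera_params(n); return p
def proj(p,X):
    c=p['R']@np.asarray(X,float)+p['t']; s=c[:2]/c[2]; s=s*(1+p['k1']*(s@s))
    K=np.array(p['camera_matrix']); return K[:2,:2]@s+K[:2,2]
def ray(p,uv):
    K=np.array(p['camera_matrix']); d=np.linalg.solve(K[:2,:2],np.asarray(uv,float)-K[:2,2]); s=d.copy()
    for _ in range(20): s=d/(1+p['k1']*(s@s))
    R=np.array(p['R']); return -R.T@np.array(p['t']), R.T@np.array([s[0],s[1],1])
def onz(p,uv,z):
    o,d=ray(p,uv); return o+d*(z-o[2])/d[2]
def snap(n,f=None):
    p=cam(n); p={k:np.array(v) for k,v in p.items()}; im=imaging.snapshot(n)
    if f: cv2.imwrite('pics/'+f,im[:,:,::-1]); np.savez('pics/'+f[:-4],im=im,**p)
    return im,p
def load(f):
    d=np.load('pics/'+f+'.npz'); return d['im'],{k:d[k] for k in ('camera_matrix','k1','R','t')}
E
python3 - <<'E'
from h import *
import cv2
a,p=snap('top','top0.png'); b,q=snap('scene','scene0.png')
cv2.imwrite('pics/t0.png',cv2.resize(a[:,:,::-1],(800,600),interpolation=cv2.INTER_CUBIC))
for p in(p,q): print(-p['R'].T@p['t'],p['camera_matrix'][0],p['k1'])
o=robot.get_obs();print(o['time'],o['tool_pos'],o['ee_rot'],o['wrist_force'])
E
```

```text
[ 0.28424078 -0.05333822  1.3432393 ] [357.96224534   0.         258.58401454] 0.00016952011899160562
[1.81069736 0.33399172 1.28863572] [451.58026158   0.         264.93583021] 0.04883964799768047
0.1 [ 0.17800339 -0.51990943  0.21543157] [-3.13960328e+00 -1.93834113e-04  3.29811222e-01] [ 0.85544212 -0.32960067 -0.63200527]
```

View pics/t0.png

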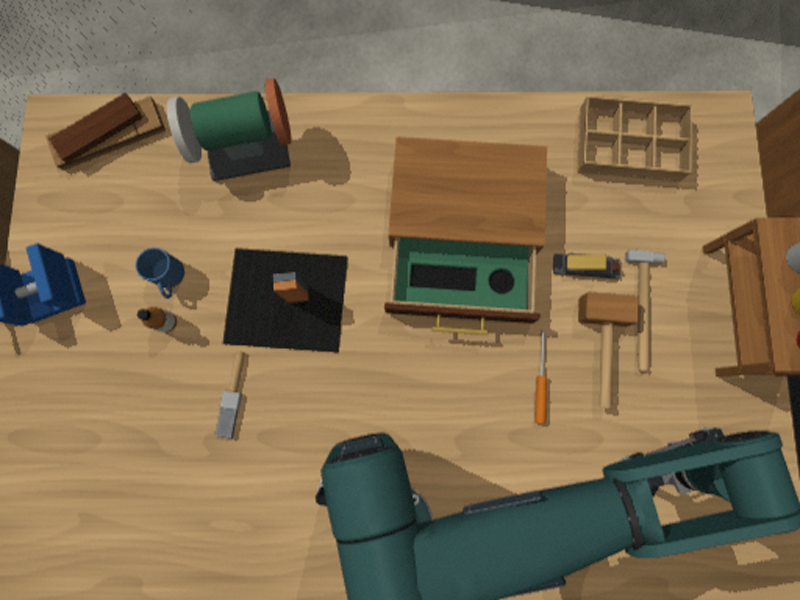

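View pics/scene0.png

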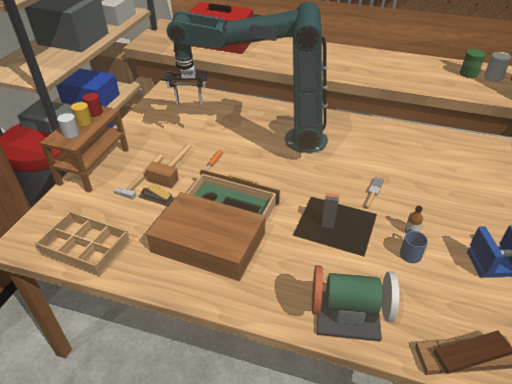

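```bash
python3 - <<'E'
from h import *
im,p=load('top0')
def rects(mask,z,amin,box):
    m=np.zeros(mask.shape,np.uint8); x0,y0,x1,y1=box; m[y0:y1,x0:x1]=mask[y0:y1,x0:x1]
    cs,_=cv2.findContours(m,cv2.RETR_EXTERNAL,cv2.CHAIN_APPROX_NONE)
    for c in cs:
        if cv2.contourArea(c)<amin: continue
        b=cv2.boxPoints(cv2.minAreaRect(c)); P=np.array([onz(p,v,z)[:2] for v in b])
        e=P[1]-P[0],P[2]-P[1]
        print(z,'c',P.mean(0).round(4),'sides',[round(np.linalg.norm(k),4) for k in e],'ang',[round(np.degrees(np.arctan2(k[1],k[0])),1) for k in e],b.mean(0))
v=im.max(2); 
print('mat');rects(v<45,.005,500,(130,140,235,240))
print('pocket');rects(v<45,.026,150,(255,160,345,195)); rects(v<45,.038,150,(255,160,345,195))
g=(im[...,1].astype(int)>im[...,0]+20)&(im[...,1]>im[...,2])
print('green');rects(g|(v<45),.038,500,(250,150,345,200))
c=im[165:200,165:205,::-1]; big=cv2.resize(c,None,fx=10,fy=10,interpolation=cv2.INTER_NEAREST)
c2=cv2.resize(im[145:225,240:355,::-1],None,fx=5,fy=5,interpolation=cv2.INTER_CUBIC)
W=np.zeros((760,575,3),np.uint8); W[:350,:400]=big; W[360:760]=c2
cv2.imwrite('pics/c0.png',W[:, :][:760]); cv2.imwrite('pics/c0.png',cv2.resize(W,None,fx=.78,fy=.78))
E
```

```text
mat
0.005 c [0.5265 0.2487] sides [np.float64(0.2356), np.float64(0.2884)] ang [np.float64(-1.0), np.float64(-94.6)] [182.23741 191.79535]
pocket
0.026 c [ 0.5657 -0.2742] sides [np.float64(0.0548), np.float64(0.0559)] ang [np.float64(-63.4), np.float64(-155.8)] [320.3     179.60004]
0.026 c [ 0.576  -0.1342] sides [np.float64(0.0543), np.float64(0.1566)] ang [np.float64(-4.1), np.float64(-94.3)] [282.9965  177.05147]
0.038 c [ 0.5631 -0.2722] sides [np.float64(0.0543), np.float64(0.0554)] ang [np.float64(-63.4), np.float64(-155.8)] [320.3     179.60004]
0.038 c [ 0.5733 -0.1335] sides [np.float64(0.0538), np.float64(0.1551)] ang [np.float64(-4.1), np.float64(-94.3)] [282.9965  177.05147]
green
0.038 c [ 0.5821 -0.1806] sides [np.float64(0.152), np.float64(0.3146)] ang [np.float64(-3.8), np.float64(-94.4)] [295.64557 174.88937]
```

View pics/c0.png

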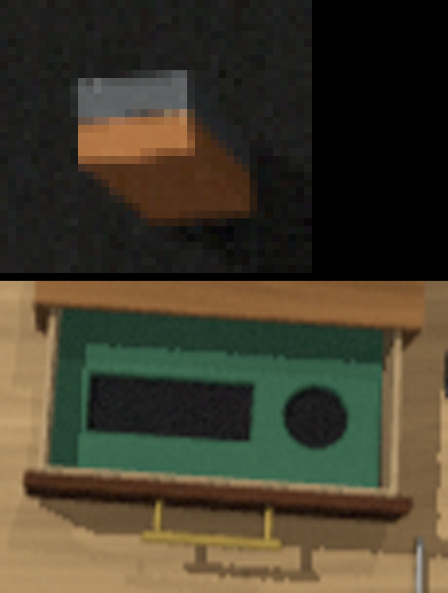

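```bash
python3 - <<'E'
from h import *
im,p=load('top0')
V=np.array([(78,80),(187,70),(195,153),(78,163)])/7.8+164.5
P=np.array([onz(p,v,.155)[:2] for v in V]);print(P.round(4),P.mean(0).round(4))
for i in range(4):
    e=P[(i+1)%4]-P[i];print(np.linalg.norm(e).round(4),np.degrees(np.arctan2(e[1],e[0])).round(1))
B=np.array([(148,219),(253,212)])/7.8+164.5
for b in B:print('base',onz(p,b,.005).round(4))
# chest top board front edge / scene check of stone and nest
q=load('scene0')[1]
print(proj(q,[*P.mean(0),.155]),proj(q,[.575,-.134,.026]),proj(q,[.5265,.2487,.005]))
im2=load('scene0')[0]
cv2.imwrite('pics/c1.png',cv2.resize(im2[170:260,180:380,::-1],None,fx=4,fy=4,interpolation=cv2.INTER_CUBIC))
print([d for d in dir(robot) if d[0]!='_'],robot.tip_extent)
E
```

```text
[[0.5568 0.2432]
 [0.5611 0.1956]
 [0.5241 0.1909]
 [0.5198 0.2417]] [0.5404 0.2178]
0.0478 -84.8
0.0373 -172.7
0.051 94.8
0.037 2.3
base [0.5216 0.2436 0.005 ]
base [0.5249 0.1924 0.005 ]
[332.01534382 195.83307382] [240.82407378 206.85135907] [336.14454876 223.16739478]
['IKError', 'close_job', 'get_obs', 'tip_extent'] 0.011
```

View pics/c1.png

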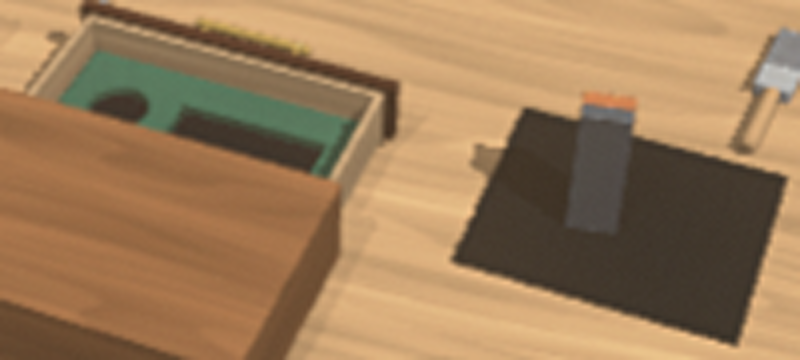

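```bash
python3 -m pendant '[[2.2,4,0.6,0,0,-1.8,1],[2.2,4,0.6,0,0,-1.8,1],[2.2,4,0.6,0,0,-1.8,1],[2.2,4,0.6,0,0,-1.8,1],[2.2,4,0.6,0,0,-1.8,1],[2.2,4,0.6,0,0,-1.8,1],[2.2,4,0.6,0,0,-1.8,1],[2.2,4,0.6,0,0,-1.8,1]]'; python3 -m pendant '[[0,4.9,0,0,0,0,1],[0,4.9,0,0,0,0,1],[0,4.9,0,0,0,0,1],[0,4.9,0,0,0,0,1],[0,4.9,0,0,0,0,1],[0,4.9,0,0,0,0,1],[0,4.9,0,0,0,0,1],[0,4.9,0,0,0,0,1]]'; python3 -m pendant '[[0,0,0,0,0,0,1]]'
```

```text
time: 0.9
tool_pos: [0.3544, -0.1985, 0.2644]
ee_rot: [-3.141, 0.0, 0.077]
wrist_force: [0.5, -0.8, -0.1]
width: 0.0937
finger_force: 0.0
time: 1.7
tool_pos: [0.3534, 0.1936, 0.2643]
ee_rot: [3.141, -0.0, 0.079]
wrist_force: [0.8, -0.9, 0.9]
width: 0.0941
finger_force: 0.0
time: 1.8
tool_pos: [0.3525, 0.1965, 0.2635]
ee_rot: [-3.14, 0.002, 0.089]
wrist_force: [0.3, -0.2, -0.0]
width: 0.0939
finger_force: 0.0
```

```bash
python3 -m pendant '[[1.1,0.2,-1.4,0.67,-8.4,0,1],[1.1,0.2,-1.4,0.67,-8.4,0,1],[1.1,0.2,-1.4,0.67,-8.4,0,1],[1.1,0.2,-1.4,0.67,-8.4,0,1],[1.1,0.2,-1.4,0.67,-8.4,0,1],[1.1,0.2,-1.4,0.67,-8.4,0,1],[1.1,0.2,-1.4,0.67,-8.4,0,1],[0,0,0,0,0,0,1]]'; python3 -c "
from h import *
from scipy.spatial.transform import Rotation as Ro
o=robot.get_obs();print(o['joint_positions'],o['tool_pos']);print(Ro.from_euler('xyz',o['ee_rot']).as_matrix().round(3))"
```

```text
time: 2.6
tool_pos: [0.4266, 0.193, 0.1552]
ee_rot: [3.121, -1.001, 0.103]
wrist_force: [-0.8, -0.7, -3.4]
width: 0.094
finger_force: 0.0
[ 0.61939539 -0.62783223  2.35554036 -0.8009421   0.64777199  2.55935363] [0.42662606 0.19297464 0.15519615]
[[ 0.537  0.086  0.839]
 [ 0.055 -0.996  0.066]
 [ 0.842  0.011 -0.539]]
```

```bash
R='[-7.1,-0.56,4.6]'; python3 -m pendant '[[0,0,0,-7.1,-0.56,4.6,1],[0,0,0,-7.1,-0.56,4.6,1],[0,0,0,-7.1,-0.56,4.6,1],[0,0,0,-7.1,-0.56,4.6,1],[0,0,0,-7.1,-0.56,4.6,1],[0,0,0,-7.1,-0.56,4.6,1],[0,0,0,-7.1,-0.56,4.6,1],[0,0,0,-7.1,-0.56,4.6,1]]' >/dev/null;  python3 -m pendant '[[0,0,0,-7.1,-0.56,4.6,1],[0,0,0,-7.1,-0.56,4.6,1],[0,0,0,-7.1,-0.56,4.6,1],[0,0,0,-7.1,-0.56,4.6,1],[0,0,0,-7.1,-0.56,4.6,1],[0,0,0,-7.1,-0.56,4.6,1],[0,0,0,-7.1,-0.56,4.6,1],[0,0,0,-7.1,-0.56,4.6,1]]'>/dev/null; python3 -m pendant '[[0,0,0,-7.1,-0.56,4.6,1],[0,0,0,-7.1,-0.56,4.6,1],[0,0,0,-7.1,-0.56,4.6,1],[0,0,0,-7.1,-0.56,4.6,1],[0,0,0,-7.1,-0.56,4.6,1],[0,0,0,0,0,0,1]]'
cat >> h.py <<'E'
from scipy.spatial.transform import Rotation as Ro
def st():
    o=robot.get_obs();M=Ro.from_euler('xyz',o['ee_rot']).as_matrix()
    print('t',o['time'],'q',np.round(o['joint_positions'],2),'pos',np.round(o['tool_pos'],4),'F',np.round(o['wrist_force'],1),'w',o['width']);print(M.round(3))
    return o,M
def goal(yaw_y,tilt,pos):
    """tool y along azimuth yaw_y (deg), tool z tilted by tilt deg from down about it; pos=TCP target"""
    o,M=st()
    a=np.radians(yaw_y);y=np.array([np.cos(a),np.sin(a),0]);f=np.array([np.sin(a),-np.cos(a),0])
    if f[0]<0: f=-f
    t=np.radians(tilt);z=f*np.sin(t)-np.array([0,0,1])*np.cos(t);T=np.c_[np.cross(y,z),y,z]
    print('shift cm',((np.array(pos)-o['tool_pos'])*100).round(2),'rotvec deg',np.degrees(Ro.from_matrix(T@M.T).as_rotvec()).round(2))
E
python3 -c "
from h import *
goal(94.5,60,(.444,.210,.126))"
```

```text
time: 4.8
tool_pos: [0.4343, 0.1987, 0.1744]
ee_rot: [3.092, 0.975, -3.133]
wrist_force: [-0.4, 0.6, -0.1]
width: 0.0936
finger_force: 0.0
t 4.8 q [ 0.62 -0.61  2.29 -0.74  0.7  -0.6 ] pos [0.4343 0.1987 0.1744] F [-0.4  0.6 -0.1] w 0.09361698324279116
[[-0.561 -0.05   0.826]
 [-0.005  0.998  0.057]
 [-0.828  0.028 -0.56 ]]
shift cm [ 0.97  1.13 -4.84] rotvec deg [-1.31 -4.18  1.59]
```

```bash
python3 -m pendant '[[0.5,0.5,-2.4,-0.6,-2.1,0.8,1],[0.5,0.6,-2.4,-0.6,-2.1,0.8,1],[0,0,0,0,0,0,1],[0,0,0,0,0,0,1]]' >/dev/null
python3 -c "
from h import *
goal(94.5,60,(.444,.210,.126))
im,p=snap('wrist','w1.png')
print(-p['R'].T@p['t'])"
```

```text
t 5.2 q [ 0.65 -0.49  2.38 -1.08  0.55 -0.26] pos [0.4436 0.2079 0.126 ] F [0.2 0.9 0.3] w 0.09402278892204986
[[-0.501 -0.082  0.862]
 [-0.044  0.997  0.069]
 [-0.865 -0.004 -0.503]]
shift cm [ 0.04  0.21 -0.  ] rotvec deg [ 0.23 -0.15 -0.19]
[0.25746882 0.19201824 0.13953685]
```

View pics/w1.png

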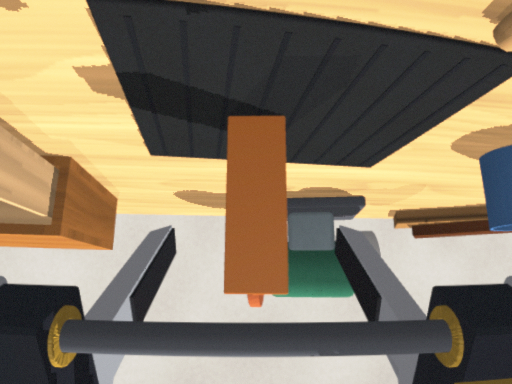

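```bash
python3 -m pendant '[[0.8,0.2,1.3,-0.4,5,0,1],[0.8,0.2,1.3,-0.3,5,0,1],[0,0,0,0,0,0,1]]' >/dev/null
python3 -c "
from h import *
goal(94.5,50,(.459,.2115,.152))"
python3 -m pendant '[[2.1,0.17,-1.8,0,0,0,1],[2.1,0.17,-1.8,0,0,0,1],[2.1,0.17,-1.8,0,0,0,1],[2.1,0.17,-1.8,0,0,0,1],[0,0,0,0,0,0,1]]'
python3 -c "
from h import *
goal(94.5,50,(.543,.218,.081))"
```

```text
t 5.55 q [ 0.57 -0.48  2.23 -0.66  0.65 -0.7 ] pos [0.4609 0.2112 0.1551] F [0.3 0.2 1.8] w 0.09426149329249779
[[-0.61  -0.076  0.789]
 [-0.044  0.997  0.061]
 [-0.791  0.003 -0.611]]
shift cm [-0.19  0.03 -0.31] rotvec deg [-0.33  2.29  0.17]
time: 6.05
tool_pos: [0.5404, 0.2151, 0.0702]
ee_rot: [-3.129, 0.897, -3.056]
wrist_force: [-0.8, -0.3, -0.3]
width: 0.0937
finger_force: 0.0
t 6.05 q [ 0.45 -0.15  2.19 -0.9   0.38 -0.48] pos [0.5404 0.2151 0.0702] F [-0.8 -0.3 -0.3] w 0.09369338159936415
[[-0.622 -0.076  0.779]
 [-0.053  0.997  0.055]
 [-0.781 -0.008 -0.624]]
shift cm [0.26 0.29 1.08] rotvec deg [0.33 1.41 0.13]
```

```bash
python3 -m pendant '[[0.3,0.3,1.1,0.3,1.4,0.1,1],[0,0,0,0,0,0,1],[0,0,0,0,0,0,1]]'
python3 -m pendant '[[0,0,0,0,0,0,0.6],[0,0,0,0,0,0,0.55],[0,0,0,0,0,0,0.5],[0,0,0,0,0,0,0.3],[0,0,0,0,0,0,0.3],[0,0,0,0,0,0,0.3]]'
python3 -c "
from h import *
goal(94.5,50,(.543,.218,.081));im,p=snap('scene')
cv2.imwrite('pics/c2.png',cv2.resize(im[130:260,250:410,::-1],None,fx=4,fy=4))"
```

```text
time: 6.35
tool_pos: [0.5435, 0.2194, 0.086]
ee_rot: [3.137, 0.88, -3.066]
wrist_force: [0.2, 0.6, -0.3]
width: 0.0939
finger_force: 0.0
time: 6.95
tool_pos: [0.5434, 0.2188, 0.0841]
ee_rot: [3.139, 0.876, -3.065]
wrist_force: [-0.3, 0.3, -3.4]
width: 0.0499
finger_force: 29.8
t 6.95 q [ 0.45 -0.17  2.16 -0.75  0.42 -0.63] pos [0.5434 0.2188 0.0841] F [-0.3  0.3 -3.4] w 0.04985208977673771
[[-0.638 -0.079  0.766]
 [-0.049  0.997  0.061]
 [-0.768  0.002 -0.64 ]]
shift cm [-0.04 -0.08 -0.31] rotvec deg [-0.1   0.19 -0.01]
```

View pics/c2.png

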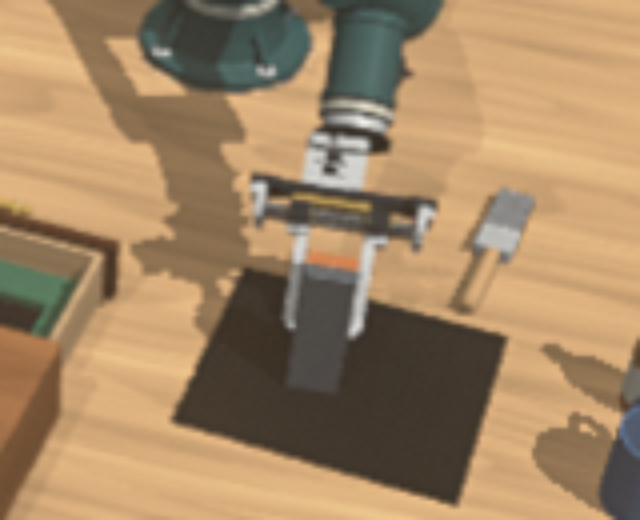

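```bash
python3 -m pendant '[[0,0,0.5,0,0,0,0.3],[0,0,1,0,0,0,0.3],[0,0,2,0,0,0,0.3],[0,0,2,0,0,0,0.3],[0,0,1,0,0,0,0.3]]'
python3 -m pendant '[[0,0,0,-0.3,4,0,0.3],[0,0,0,-0.55,7,0,0.3],[0,0,0,-0.63,8,0,0.3],[0,0,0,-0.63,8,0,0.3],[0,0,0,-0.63,8,0,0.3],[0,0,0,-0.63,8,0,0.3],[0,0,0,-0.63,8,0,0.3],[0,0,0,-0.63,8,0,0.3]]'
python3 -c "
from h import *
goal(94.5,-40,(.54,.22,.15));im,p=snap('scene')"
```

```text
time: 7.5
tool_pos: [0.5429, 0.2192, 0.1492]
ee_rot: [3.137, 0.875, -3.066]
wrist_force: [-0.2, -0.5, -5.5]
width: 0.0501
finger_force: 29.8
time: 8.3
tool_pos: [0.5441, 0.2193, 0.1491]
ee_rot: [3.139, -0.16, -3.064]
wrist_force: [0.1, 0.4, -5.3]
width: 0.0501
finger_force: 29.8
t 8.3 q [ 0.27  0.31  1.26  0.03  1.74 -1.38] pos [0.5441 0.2193 0.1491] F [ 0.1  0.4 -5.3] w 0.05014853858686285
[[-0.984 -0.077 -0.159]
 [-0.076  0.997 -0.01 ]
 [ 0.16   0.002 -0.987]]
shift cm [-0.41  0.07  0.09] rotvec deg [-2.51 30.72  0.13]
```

```bash
python3 -m pendant '[[0,0,0,-0.6,7.8,0,0.3],[0,0,0,-0.6,7.8,0,0.3],[0,0,0,-0.6,7.8,0,0.3],[-0.4,0,0,-0.6,6.5,0,0.3],[0,0,0,-0.1,0.9,0,0.3],[0,0,0,0,0,0,0.3]]'
python3 -c "
from h import *
goal(94.5,-40,(.54,.22,.15));im,p=snap('top','top1.png');im2,p=snap('scene','scene1.png')
W=np.zeros((600,640,3),np.uint8);W[:280,:400]=cv2.resize(im[140:210,150:250,::-1],None,fx=4,fy=4);W[280:600]=cv2.resize(im2[160:240,260:420,::-1],None,fx=4,fy=4);cv2.imwrite('pics/c3.png',W)"
```

```text
time: 8.95
tool_pos: [0.5398, 0.2193, 0.1465]
ee_rot: [-3.14, -0.695, -3.067]
wrist_force: [-0.7, -0.2, -4.8]
width: 0.05
finger_force: 29.8
t 8.95 q [ 0.23  0.7   0.85  0.13  2.28 -1.37] pos [0.5398 0.2193 0.1465] F [-0.7 -0.2 -4.8] w 0.05000947841822617
[[-0.766 -0.075 -0.639]
 [-0.057  0.997 -0.049]
 [ 0.64  -0.001 -0.768]]
shift cm [0.02 0.07 0.35] rotvec deg [0.06 0.18 0.18]
```

View pics/c3.png

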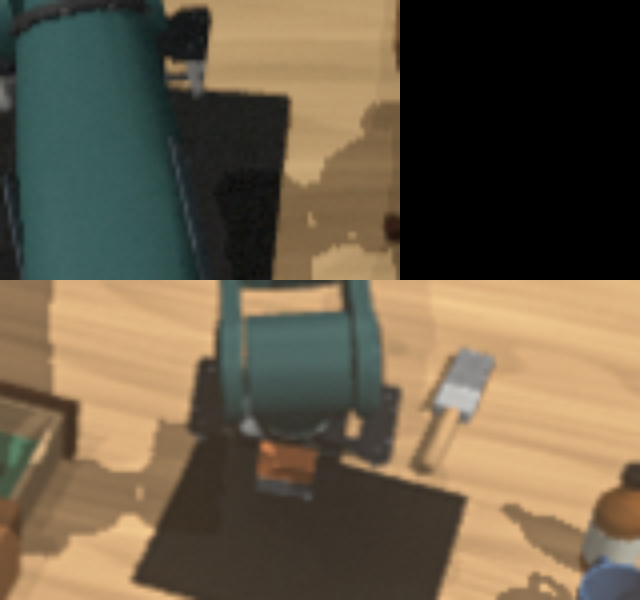

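```bash
python3 -m pendant '[[-0.5,0.2,-3,0,0,0,0.3],[-0.5,0.2,-3,0,0,0,0.3],[0,0,-2.5,0,0,0,0.3],[0,0,-2,0,0,0,0.3],[0,0,-0.7,0,0,0,0.3],[0,0,0,0,0,0,0.3],[0,0,0,0,0,0,0.3]]'
python3 -c "
from h import *
goal(94.5,-40,(.53,.224,.030))"
```

```text
time: 9.75
tool_pos: [0.5301, 0.2236, 0.0394]
ee_rot: [3.141, -0.692, -3.065]
wrist_force: [-0.2, 0.5, -4.5]
width: 0.05
finger_force: 29.8
t 9.75 q [ 0.24  0.75  0.99  0.12  2.09 -1.39] pos [0.5301 0.2236 0.0394] F [-0.2  0.5 -4.5] w 0.04999745885414376
[[-0.768 -0.076 -0.636]
 [-0.059  0.997 -0.048]
 [ 0.638  0.    -0.77 ]]
shift cm [-0.01  0.04 -0.94] rotvec deg [-0.03  0.35  0.14]
```

```bash
python3 -m pendant '[[0,0,-0.7,0,0,0,0.3],[0,0,-0.5,0,0.3,0,0.3],[0,0,-0.3,0,0,0,0.3],[0,0,-0.1,0,0,0,0.3],[0,0,0,0,0,0,0.3]]'
python3 -m pendant '[[0,0,-0.1,0,0,0,0.3],[0,0,0,0,0,0,0.3]]'
python3 -m pendant '[[0,0,-0.1,0,0,0,0.3],[0,0,0,0,0,0,0.3]]'
```

```text
time: 10.25
tool_pos: [0.5294, 0.2232, 0.0211]
ee_rot: [-3.141, -0.701, -3.066]
wrist_force: [-0.2, 0.5, -4.4]
width: 0.0502
finger_force: 29.8
time: 10.45
tool_pos: [0.5294, 0.2233, 0.0208]
ee_rot: [-3.141, -0.701, -3.066]
wrist_force: [-0.9, -0.3, -2.5]
width: 0.0499
finger_force: 29.8
time: 10.65
tool_pos: [0.5294, 0.2233, 0.0207]
ee_rot: [-3.142, -0.701, -3.066]
wrist_force: [-0.7, 0.0, 4.6]
width: 0.0498
finger_force: 29.8
```

```bash
python3 -m pendant '[[0,0,0,0,0,0,0.6],[0,0,0,0,0,0,0.8],[0,0,0,0,0,0,1],[0,0,0,0,0,0,1],[0,0,0,0,0,0,1]]'
python3 -m pendant '[[1.2,0.1,1.5,0,0,0,1],[2.5,0.2,3,0,0,0,1],[2,0,3,0,-4,0,1],[0,0,3,0.6,-8,0,1],[0,0,3,0.6,-8,0,1],[0,0,0,0.6,-8,0,1],[0,0,0,0.6,-8,0,1],[0,0,0,0.3,-4,0,1]]'
python3 -c "
from h import *
goal(94.5,0,(.53,.224,.2))
im,p=snap('wrist','w2.png');print(-p['R'].T@p['t'])"
```

```text
time: 11.15
tool_pos: [0.5294, 0.2232, 0.0193]
ee_rot: [-3.142, -0.701, -3.066]
wrist_force: [0.8, -0.2, 1.2]
width: 0.0849
finger_force: 0.8
time: 11.95
tool_pos: [0.5854, 0.2265, 0.1562]
ee_rot: [-3.138, 0.005, -3.069]
wrist_force: [-0.9, 1.1, -1.1]
width: 0.094
finger_force: 0.0
t 11.95 q [ 0.28  0.27  1.27 -0.    1.59 -1.36] pos [0.5854 0.2265 0.1562] F [-0.9  1.1 -1.1] w 0.09397616255868495
[[-0.997 -0.073  0.006]
 [-0.073  0.997 -0.004]
 [-0.005 -0.004 -1.   ]]
shift cm [-5.54 -0.25  4.38] rotvec deg [0.2  0.32 0.32]
[0.5023908  0.22045568 0.32420127]
```

View pics/w2.png

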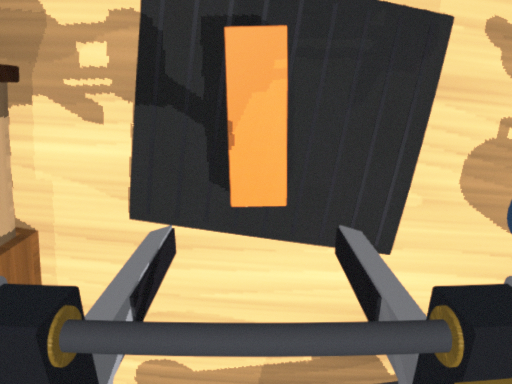

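```bash
cat >> h.py <<'E'
def stonerect(im,p,z):
    h=cv2.cvtColor(im,cv2.COLOR_RGB2HSV);m=((h[...,0]<18)&(h[...,1]>140)&(h[...,2]>120)).astype(np.uint8)
    c=max(cv2.findContours(m,0,1)[0],key=cv2.contourArea);b=cv2.boxPoints(cv2.minAreaRect(cv2.convexHull(c)))
    P=np.array([onz(p,v,z)[:2] for v in b]);e=P[1]-P[0],P[2]-P[1]
    print('px',b.round(),'c',P.mean(0).round(4),[(round(np.linalg.norm(k),4),round(np.degrees(np.arctan2(k[1],k[0])),1)) for k in e])
E
python3 -c "
from h import *
im,p=load('w2');stonerect(im,p,.041)"
```

```text
px [[224. 206.]
 [224.  25.]
 [287.  25.]
 [287. 206.]] c [0.5261 0.2212] [(np.float64(0.1499), np.float64(-177.2)), (np.float64(0.0494), np.float64(94.1))]
```

```bash
python3 -m pendant '[[-3,-0.2,-1,0.1,0.1,0,1],[-2.9,-0.2,-3,0.1,0.1,0,1],[0,0,-3,0,0,0,1],[0,0,-3,0,0,0,1],[0,0,-1.5,0,0,0,1],[0,0,0,0,0,0,1],[0,0,0,0,0,0,1]]'
python3 -c "
from h import *
goal(94.3,0,(.526,.222,.031))"
```

```text
time: 12.7
tool_pos: [0.5283, 0.2224, 0.0398]
ee_rot: [-3.141, -0.004, -3.07]
wrist_force: [-0.3, -0.7, 0.8]
width: 0.0935
finger_force: 0.0
t 12.7 q [ 0.3   0.24  1.55  0.    1.35 -1.34] pos [0.5283 0.2224 0.0398] F [-0.3 -0.7  0.8] w 0.09353381677888226
[[-0.997 -0.072 -0.004]
 [-0.072  0.997 -0.001]
 [ 0.004 -0.001 -1.   ]]
shift cm [-0.23 -0.04 -0.88] rotvec deg [ 0.06 -0.24  0.18]
```

```bash
python3 -m pendant '[[-0.2,0,-0.9,0.1,-0.2,0.2,1],[0,0,0,0,0,0,1],[0,0,0,0,0,0,0.7],[0,0,0,0,0,0,0.55],[0,0,0,0,0,0,0.3],[0,0,0,0,0,0,0.3],[0,0,0,0,0,0,0.3],[0,0,0,0,0,0,0.3]]'
python3 -m pendant '[[0,0,0.5,0,0,0,0.3],[0,0,1.5,0,0,0,0.3],[0,0,3,0,0,0,0.3],[0,0,4,0,0,0,0.3],[0,0,4,0,0,0,0.3],[0,0,1.5,0,0,0,0.3],[0,0,0,0,0,0,0.3]]'
python3 -c "
from h import *
goal(-4.2,0,(.575,-.134,.2))"
```

```text
time: 13.5
tool_pos: [0.5254, 0.2225, 0.0302]
ee_rot: [3.141, -0.001, -3.066]
wrist_force: [-0.1, -0.9, -0.4]
width: 0.0499
finger_force: 30.1
time: 14.2
tool_pos: [0.5269, 0.2227, 0.1786]
ee_rot: [3.14, 0.005, -3.066]
wrist_force: [-0.1, -0.3, -5.5]
width: 0.0497
finger_force: 29.9
t 14.2 q [ 0.3   0.14  1.39  0.    1.61 -1.35] pos [0.5269 0.2227 0.1786] F [-0.1 -0.3 -5.5] w 0.04972810512169773
[[-0.997 -0.076  0.005]
 [-0.076  0.997  0.002]
 [-0.005  0.002 -1.   ]]
shift cm [  4.81 -35.67   2.14] rotvec deg [  0.16   0.34 -98.54]
```

```bash
python3 -m pendant '[[0.2,-1.5,0,0,0,-5,0.3],[0.4,-3,0,0,0,-8,0.3],[0.4,-3.2,0,0,0,-8.5,0.3],[0.4,-3.2,0,0,0,-8.5,0.3],[0.4,-3.2,0,0,0,-8.5,0.3],[0.4,-3.2,0,0,0,-8.5,0.3],[0.4,-3.2,0,0,0,-8.5,0.3],[0.4,-3.2,0,0,0,-8.5,0.3]]' >/dev/null
python3 -m pendant '[[0.4,-3.2,0,0,0,-8.5,0.3],[0.4,-3.2,0,0,0,-8.5,0.3],[0.4,-3.2,0,0,0,-8.5,0.3],[0.4,-2.0,0,0,0,-8,0.3],[0,0,0,0,0,-1,0.3],[0,0,0,0,0,0,0.3],[0,0,0,0,0,0,0.3]]'
python3 -c "
from h import *
goal(-4.2,0,(.575,-.134,.18))
im,p=snap('wrist','w3.png');im2,p2=snap('top','top3.png')
print([proj(p,[.575+dx,-.134+dy,.038]).round() for dx,dy in ((0,0),(.029,.079),(-.029,-.079))])
c=cv2.resize(im2[140:230,240:360,::-1],(512,384));cv2.imwrite('pics/c4.png',cv2.resize(np.vstack([im[:,:,::-1],c]),None,fx=.78,fy=.78))"
```

```text
time: 15.7
tool_pos: [0.5705, -0.1295, 0.1733]
ee_rot: [-3.139, -0.003, 1.5]
wrist_force: [0.4, 0.2, -5.2]
width: 0.0499
finger_force: 29.9
t 15.7 q [-0.32  0.18  1.35  0.    1.61 -0.25] pos [ 0.5705 -0.1295  0.1733] F [ 0.4  0.2 -5.2] w 0.04994203371869701
[[ 0.07   0.998 -0.003]
 [ 0.998 -0.07   0.003]
 [ 0.003 -0.003 -1.   ]]
shift cm [ 0.45 -0.45  0.67] rotvec deg [-0.16 -0.15 -0.16]
[array([260., 188.]), array([287., 100.]), array([237., 265.])]
```

View pics/c4.png

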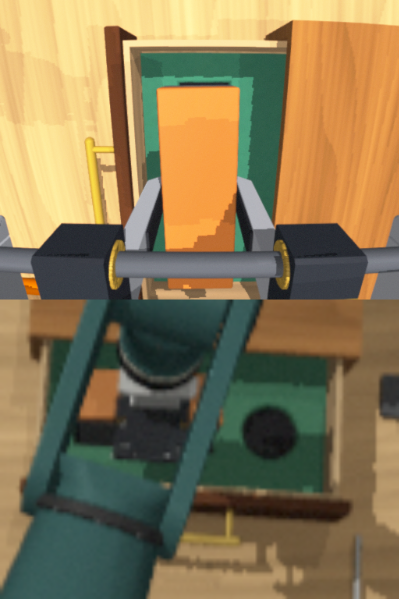

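```bash
python3 -c "
from h import *
im,p=load('w3');z=.1733+.0108
h=cv2.cvtColor(im,cv2.COLOR_RGB2HSV);m=((h[...,0]<18)&(h[...,1]>140)&(h[...,2]>110))
print([ (r,np.where(m[r,190:320])[0][[0,-1]]+190) for r in (120,160,200,240)])
print([ (c,np.where(m[100:,c])[0][[0,-1]]+100) for c in (215,235,255,275,295)])
for uv in ((255,111.5),(255,370)): print(onz(p,uv,z))
P=[[onz(p,(v,r),z)[:2] for v in (np.where(m[r,190:320])[0][[0,-1]]+[190,191])] for r in (120,200,240)]
for a,b in P: print((a+b)/2,np.linalg.norm(a-b))
# front panel & board edges (bench-frame checks) in rows 200
a,q=load('top0');v=a.max(2)
m=(v<45)
for c in (265,275,285,295): 
  r=np.where(m[160:195,c])[0]+160; print(c,r[[0,-1]],onz(q,(c,r[0]-.5),.026)[:2].round(4),onz(q,(c,r[-1]+.5),.038)[:2].round(4))
for r in (172,177,182):
  c=np.where(m[r,255:308])[0]+255; print(r,c[[0,-1]],onz(q,(c[0]-.5,r),.026)[:2].round(4),onz(q,(c[-1]+.5,r),.026)[:2].round(4))
"
```

```text
[(120, array([201, 306])), (160, array([203, 305])), (200, array([205, 304])), (240, array([207, 303]))]
[(215, array([112, 368])), (235, array([111, 370])), (255, array([111, 369])), (275, array([111, 369])), (295, array([111, 369]))]
[ 0.57592711 -0.05593928  0.1841    ]
[ 0.56533193 -0.20533118  0.1841    ]
[ 0.57518329 -0.05970761] 0.04932767360843241
[ 0.57288723 -0.09869264] 0.04963450233899323
[ 0.57161465 -0.12029022] 0.049978329903205304
265 [169 182] [ 0.6093 -0.0667] [ 0.5527 -0.0663]
275 [170 183] [ 0.6052 -0.1045] [ 0.5488 -0.1035]
285 [171 184] [ 0.6012 -0.1422] [ 0.5449 -0.1406]
295 [171 184] [ 0.601 -0.18 ] [ 0.5447 -0.1777]
172 [263 304] [ 0.5957 -0.0572] [ 0.5951 -0.2157]
177 [263 303] [ 0.5764 -0.0572] [ 0.5758 -0.2114]
182 [262 303] [ 0.5572 -0.0533] [ 0.5566 -0.2109]
```

```bash
python3 -c "
from h import *
im,p=load('w3')
for c in (240,255,270,285): 
  print(c,im[98:114,c].max(1))
for r in (102,104,106): print(onz(p,(260,r),.026)[:2],onz(p,(260,r),.038)[:2])
print(im[108,215:310].max(1))
for c in (230,292):print(onz(p,(c,108),.026)[:2])
"
python3 -m pendant '[[0.4,-0.3,-2,-0.1,-0.1,-0.2,0.3],[0,0,-3,0,0,0,0.3],[0,0,-2,0,0,0,0.3],[0,0,0,0,0,0,0.3],[0,0,0,0,0,0,0.3]]'
```

```text
240 [141 170 173 173 169 155 127  89  51  38  44  78 125 175 219 246]
255 [168 173 170 172 167 156 136 104  54  42  48  78 129 178 226 249]
270 [114 140 167 171 167 152 130 102  56  44  56  80 143 184 236 251]
285 [137 166 170 167 163 148 122  89  56  43  61  86 149 199 242 252]
[ 0.58018597 -0.05520075] [ 0.58005929 -0.05494492]
[ 0.58006541 -0.05699195] [ 0.57994331 -0.05666809]
[ 0.57994456 -0.05878771] [ 0.57982705 -0.05839565]
[172 170 168 168 167 167 168 168 167 168 169 163 147 136 110  87  50  46
  48  48  46  47  52  47  46  44  48  47  47  48  45  46  50  48  47  48
  46  47  49  47  48  48  58  57  55  59  54  59  57  50  54  52  54  53
  55  56  58  53  53  54  52  55  59  58  60  61  60  56  59  60  61  61
  56  56  56  55  61  70  83  99 113 136 158 169 168 173 173 171 172 171
 168 161 156 154 156]
[ 0.55223009 -0.05860475]
[ 0.60927257 -0.06259994]
time: 16.3
tool_pos: [0.5754, -0.133, 0.1054]
ee_rot: [3.14, 0.0, 1.496]
wrist_force: [0.2, 0.1, -4.7]
width: 0.0499
finger_force: 29.9
```

```bash
python3 -m pendant '[[0,-0.15,-2,0,0,0,0.3],[0,0,-1.5,0,0,0,0.3],[0,0,-0.6,0,0,0,0.3],[0,0,0,0,0,0,0.3],[0,0,0,0,0,0,0.3]]'
python3 -m pendant '[[0,0,-0.3,0,0,0,0.3],[0,0,0,0,0,0,0.3]]'
python3 -m pendant '[[0,0,-0.2,0,0,0,0.3],[0,0,-0.2,0,0,0,0.3],[0,0,0,0,0,0,0.3]]'
```

```text
time: 16.8
tool_pos: [0.5758, -0.1353, 0.0649]
ee_rot: [3.138, 0.001, 1.495]
wrist_force: [0.1, -0.9, -4.7]
width: 0.0497
finger_force: 29.9
time: 17.0
tool_pos: [0.5756, -0.1353, 0.0615]
ee_rot: [3.139, 0.001, 1.495]
wrist_force: [0.2, -0.4, -4.7]
width: 0.0499
finger_force: 29.9
time: 17.3
tool_pos: [0.5751, -0.1352, 0.0567]
ee_rot: [3.14, 0.0, 1.495]
wrist_force: [-0.4, -0.5, -5.0]
width: 0.0496
finger_force: 29.9
```

Entering the pocket freely (no contact at 5 mm below the rim).

```bash
python3 -m pendant '[[0,0,-0.2,0,0,0,0.3],[0,0,-0.1,0,0,0,0.3],[0,0,0,0,0,0,0.3]]'
python3 -m pendant '[[0,0,-0.1,0,0,0,0.3],[0,0,-0.1,0,0,0,0.3],[0,0,0,0,0,0,0.3]]'
```

```text
time: 17.6
tool_pos: [0.5752, -0.1352, 0.0538]
ee_rot: [3.14, 0.0, 1.495]
wrist_force: [-0.1, -0.1, -4.6]
width: 0.0498
finger_force: 29.9
time: 17.9
tool_pos: [0.5752, -0.1352, 0.0519]
ee_rot: [3.14, 0.0, 1.495]
wrist_force: [0.4, 0.5, -5.3]
width: 0.0495
finger_force: 29.9
```

```bash
python3 -m pendant '[[0,0,-0.1,0,0,0,0.3],[0,0,0,0,0,0,0.3]]'
python3 -m pendant '[[0,0,-0.05,0,0,0,0.3],[0,0,0,0,0,0,0.3]]'
```

```text
time: 18.1
tool_pos: [0.5755, -0.1353, 0.0513]
ee_rot: [3.139, 0.001, 1.495]
wrist_force: [-1.1, 0.1, -5.0]
width: 0.0497
finger_force: 29.9
time: 18.3
tool_pos: [0.5755, -0.1353, 0.0513]
ee_rot: [3.139, 0.001, 1.495]
wrist_force: [-1.3, 0.7, -1.7]
width: 0.0497
finger_force: 29.9
```

Contact exactly at the floor height (0.0513). Release, rise and look.

```bash
python3 -m pendant '[[0,0,0,0,0,0,0.6],[0,0,0,0,0,0,0.8],[0,0,0,0,0,0,0.9],[0,0,0,0,0,0,0.9],[0,0,0,0,0,0,0.9]]'
python3 -m pendant '[[0,0,1.5,0,0,0,0.9],[0,0,3,0,0,0,0.9],[0,0,4.5,0,0,0,0.9],[0,0,4.5,0,0,0,0.9],[0,0,0,0,0,0,0.9],[0,0,0,0,0,0,0.9]]'
python3 -c "
from h import *
st();im,p=snap('wrist','w4.png');stonerect(im[:330],p,.062)"
```

```text
time: 18.8
tool_pos: [0.5756, -0.1353, 0.0509]
ee_rot: [3.139, 0.001, 1.495]
wrist_force: [-0.0, -0.1, -0.7]
width: 0.0833
finger_force: 0.0
time: 19.4
tool_pos: [0.5764, -0.1355, 0.1887]
ee_rot: [3.134, 0.002, 1.495]
wrist_force: [-0.4, 0.8, -0.4]
width: 0.0845
finger_force: 0.0
t 19.4 q [-0.33  0.18  1.32  0.    1.63 -0.25] pos [ 0.5764 -0.1355  0.1887] F [-0.4  0.8 -0.4] w 0.08448685816239164
[[ 0.076  0.997  0.007]
 [ 0.997 -0.076 -0.002]
 [-0.002  0.007 -1.   ]]
px [[343.  20.]
 [511.  20.]
 [511. 311.]
 [343. 311.]] c [ 0.7448 -0.1464] [(np.float64(0.1484), np.float64(-1.7)), (np.float64(0.3002), np.float64(-81.9))]
```

View pics/w4.png

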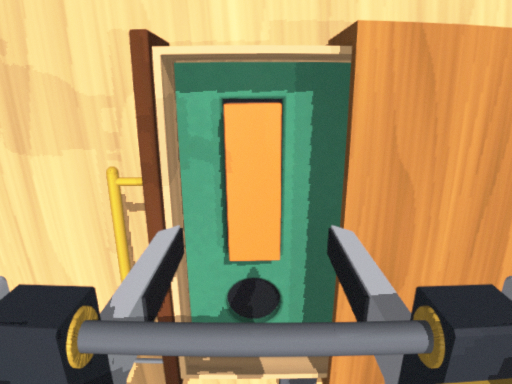

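```bash
python3 -c "
from h import *
im,p=load('top0');h=cv2.cvtColor(im,cv2.COLOR_RGB2HSV)
m=np.zeros(h.shape[:2],np.uint8);m[198:216,260:330]=((h[...,0]>20)&(h[...,0]<34)&(h[...,1]>130)&(h[...,2]>110))[198:216,260:330]
c=max(cv2.findContours(m,0,1)[0],key=cv2.contourArea);x,y,w,hh=cv2.boundingRect(c);print(x,y,w,hh)
a=onz(p,(x,y+hh-3),.061);b=onz(p,(x+w-1,y+hh-1),.061);print(a,b,(a+b)/2,np.linalg.norm(a-b))
r=np.radians(-4.2);ux=np.array([np.cos(r),np.sin(r)]);n=np.array([.575,-.135]);print('ux',ux,'pred handle along',n-.123*ux, 'meas rel',ux@((a+b)[:2]/2-n))
st()"
```

```text
277 202 35 12
[ 0.44307671 -0.10877178  0.061     ] [ 0.43546742 -0.23086993  0.061     ] [ 0.43927206 -0.16982085  0.061     ] 0.1223350303240182
ux [ 0.99731448 -0.0732382 ] pred handle along [ 0.45233032 -0.1259917 ] meas rel -0.1328132205904707
t 19.45 q [-0.33  0.18  1.32  0.    1.63 -0.25] pos [ 0.5753 -0.1353  0.1863] F [-0.5 -0.5  0. ] w 0.08433802288178241
[[ 0.076  0.997  0.003]
 [ 0.997 -0.076 -0.001]
 [-0.001  0.003 -1.   ]]
```

```bash
python3 -m pendant '[[-4.4,-0.8,0,0,0,0,0.3],[-4.4,-0.8,0,0,0,0,0],[-4.4,-0.8,0,0,0,0,0],[-4.4,-0.8,0,0,0,0,0],[0,0,-3.5,0,0,0,0],[0,0,-4.5,0,0,0,0],[0,0,-3.5,0,0,0,0],[0,0,-0.8,0,0,0,0]]'
python3 -m pendant '[[0,0,0,0,0,0,0]]'
```

```text
time: 20.25
tool_pos: [0.3947, -0.1647, 0.0565]
ee_rot: [-3.132, -0.005, 1.494]
wrist_force: [-0.3, 0.4, 0.3]
width: 0.0245
finger_force: 0.0
time: 20.35
tool_pos: [0.3975, -0.1662, 0.0604]
ee_rot: [-3.138, -0.002, 1.495]
wrist_force: [0.2, -0.0, 0.1]
width: 0.0162
finger_force: 0.0
```

```bash
python3 -m pendant '[[0.5,0,0,0,0,0,0],[0.5,0,0,0,0,0,0],[0.5,-0.1,0,0,0,0,0],[0.5,0,0,0,0,0,0],[0.5,0,0,0,0,0,0],[0.5,-0.1,0,0,0,0,0],[0.5,0,0,0,0,0,0],[0.5,0,0,0,0,0,0]]'
python3 -m pendant '[[0.8,-0.06,0,0,0,0,0],[1,-0.07,0,0,0,0,0],[1,-0.07,0,0,0,0,0],[1,-0.07,0,0,0,0,0],[1,-0.07,0,0,0,0,0],[1,-0.07,0,0,0,0,0],[1,-0.07,0,0,0,0,0],[1,-0.07,0,0,0,0,0]]'
python3 -c "
from h import *
im,p=snap('scene','s5.png');im2,p=snap('top','t5.png')
cv2.imwrite('pics/c5.png',np.vstack([cv2.resize(im[150:250,140:300,::-1],(480,300)),cv2.resize(im2[130:230,230:390,::-1],(480,300))]))"
```

```text
time: 21.15
tool_pos: [0.4396, -0.1695, 0.0626]
ee_rot: [3.14, 0.001, 1.495]
wrist_force: [-0.9, -0.7, 0.2]
width: 0.0006
finger_force: 0.6
time: 21.95
tool_pos: [0.5182, -0.1748, 0.0626]
ee_rot: [3.139, 0.001, 1.495]
wrist_force: [-2.1, -1.0, -0.0]
width: 0.0006
finger_force: 0.7
```

View pics/c5.png

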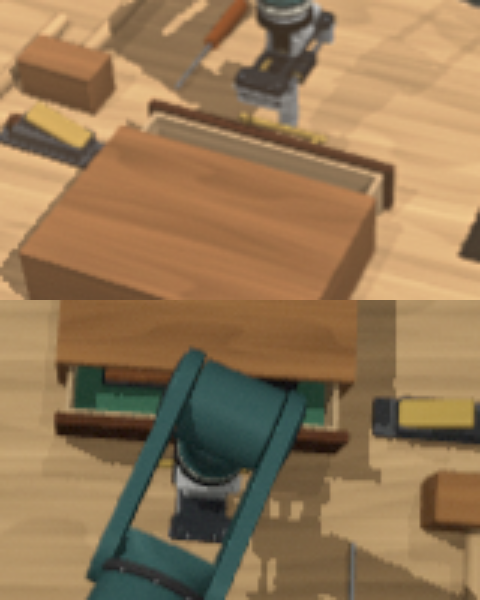

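```bash
python3 -m pendant '[[1,-0.07,0,0,0,0,0],[1,-0.07,0,0,0,0,0],[1,-0.07,0,0,0,0,0],[0.8,-0.07,0,0,0,0,0],[0.5,-0.03,0,0,0,0,0],[0.5,-0.03,0,0,0,0,0]]'
python3 -m pendant '[[0.5,-0.03,0,0,0,0,0],[0.5,-0.03,0,0,0,0,0]]'
python3 -m pendant '[[0.5,-0.03,0,0,0,0,0],[0.5,-0.03,0,0,0,0,0]]'
```

```text
time: 22.65
tool_pos: [0.5651, -0.1782, 0.0626]
ee_rot: [3.141, 0.001, 1.495]
wrist_force: [-10.0, -0.4, 6.2]
width: 0.0001
finger_force: 4.9
time: 22.85
tool_pos: [0.5695, -0.1785, 0.0627]
ee_rot: [-3.129, 0.0, 1.494]
wrist_force: [-12.5, 1.6, 7.6]
width: 0.0002
finger_force: 6.1
time: 23.05
tool_pos: [0.5805, -0.1792, 0.0626]
ee_rot: [-3.131, 0.001, 1.494]
wrist_force: [-21.7, 1.3, 13.7]
width: 0.0003
finger_force: 11.0
```

```bash
python3 -c "
from h import *
st();im,p=snap('scene','s6.png');im2,p=snap('top','t6.png')
cv2.imwrite('pics/c6.png',np.vstack([cv2.resize(im[150:250,140:300,::-1],(480,300),interpolation=2),cv2.resize(im2[130:230,230:390,::-1],(480,300),interpolation=2)]))"
```

```text
t 23.05 q [-0.39  0.3   1.44 -0.    1.42 -0.31] pos [ 0.5805 -0.1792  0.0626] F [-21.7   1.3  13.7] w 0.0002588692452161954
[[ 0.076  0.997 -0.01 ]
 [ 0.997 -0.076  0.   ]
 [-0.001 -0.01  -1.   ]]
```

View pics/c6.png

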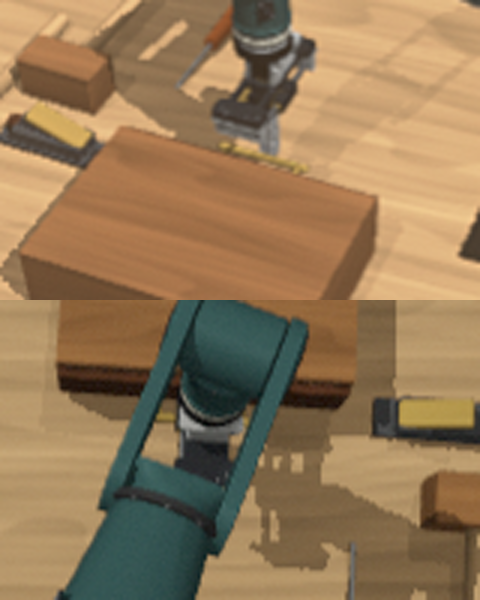

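```bash
python3 -m pendant '[[0.2,0,0,0,0,0,0],[0,0,0,0,0,0,0]]'
python3 -m pendant '[[0.2,0,0,0,0,0,0],[0,0,0,0,0,0,0]]'
```

```text
time: 23.35
tool_pos: [0.5805, -0.1792, 0.0627]
ee_rot: [-3.127, 0.001, 1.494]
wrist_force: [-19.7, 1.9, 11.9]
width: 0.0008
finger_force: 9.9
time: 23.55
tool_pos: [0.5806, -0.1792, 0.0627]
ee_rot: [-3.123, 0.001, 1.494]
wrist_force: [-23.8, 2.2, 14.0]
width: 0.0008
finger_force: 12.3
```

```bash
python3 -m pendant '[[-0.5,0,0,0,0,0,0],[-1,0.1,0,0,0,0,0],[-2,0.1,0,0,0,0,0],[-2,0,0,0,0,0,0],[-4,0,0,0,0,0,0],[-3,0,2,0,0,0,0],[0,-4,3,0,0,0,0],[0,-4.5,2,0,0,0,0]]'
python3 -m pendant '[[0,-4.8,1,0,0,0,0],[0,-4.8,1,0,0,0,0],[-1,-4.5,1,0,0,0,0],[-1,-4.5,1,0,0,0,0],[0,0,0,0,0,0,0],[0,0,0,0,0,0,0]]'
python3 -c "
from h import *
im,p=snap('top','t7.png')
h=cv2.cvtColor(im,cv2.COLOR_RGB2HSV)
m=np.zeros(h.shape[:2],np.uint8);m[150:216,260:330]=((h[...,0]>20)&(h[...,0]<34)&(h[...,1]>130)&(h[...,2]>110))[150:216,260:330]
c=max(cv2.findContours(m,0,1)[0],key=cv2.contourArea);x,y,w,hh=cv2.boundingRect(c);print(x,y,w,hh)
a=onz(p,(x,y+hh-3),.061);b=onz(p,(x+w-1,y+hh-1),.061);print((a+b)/2)
# distance from box front edge to face: column profile
for c in (262,330): print(im[150:175,c].tolist())
c=cv2.resize(im[120:230,230:350,::-1],(720,600),interpolation=2);cv2.imwrite('pics/c7.png',c)"
```

```text
time: 24.35
tool_pos: [0.4643, -0.262, 0.1341]
ee_rot: [3.136, 0.001, 1.497]
wrist_force: [1.2, -1.3, 0.4]
width: 0.0005
finger_force: 0.0
time: 24.95
tool_pos: [0.4444, -0.4495, 0.1726]
ee_rot: [3.138, 0.001, 1.493]
wrist_force: [0.0, -0.2, 0.1]
width: 0.0002
finger_force: 0.0
279 161 35 11
[ 0.5944992  -0.18025997  0.061     ]
[[147, 102, 59], [111, 76, 43], [61, 40, 24], [63, 39, 21], [76, 46, 27], [81, 51, 30], [57, 37, 21], [39, 27, 21], [40, 26, 20], [39, 25, 16], [34, 19, 16], [76, 57, 34], [107, 82, 56], [111, 87, 60], [110, 88, 59], [109, 86, 57], [111, 88, 60], [116, 92, 63], [156, 127, 88], [168, 137, 94], [171, 140, 98], [173, 142, 98], [175, 144, 101], [173, 141, 98], [174, 144, 100]]
[[140, 96, 56], [147, 102, 60], [151, 105, 62], [153, 108, 61], [149, 103, 61], [135, 92, 53], [92, 61, 37], [51, 32, 20], [70, 43, 29], [81, 48, 30], [74, 47, 30], [47, 29, 17], [36, 23, 11], [30, 18, 4], [33, 17, 12], [51, 32, 21], [97, 77, 50], [112, 88, 58], [109, 87, 59], [111, 89, 59], [110, 88, 60], [110, 88, 59], [110, 88, 60], [110, 88, 60], [150, 122, 85]]
```

View pics/c7.png

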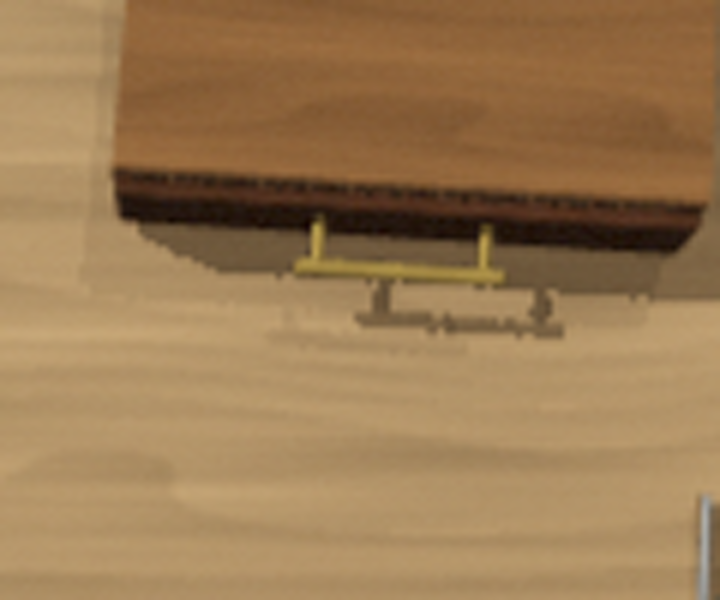

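```bash
python3 -c "
from h import *
print(robot.close_job())"
```

```text
the job is handed in; nothing more can be done
None
```

I laid the stone flat on the mat and let go of it, set it flat in the long pocket, and pushed the drawer home. The pictures show the drawer shut with the arm clear. I handed the job in at about 25 s, and no verdict came back.

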